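# Dock the flat battery pack and switch the charger on

### The job

Take the red-topped flat battery pack out of the wooden holder and seat it fully down in the charger's well, upright with its head resting flat on the charger; a rib hidden in the well lets it in only one way round, so if it stops part-way, lift it, turn it half a turn and try again. Then, with the pack home, throw the charger's red-balled toggle switch all the way over to on and let go. Leave the green-topped pack in its hole and don't knock the other things on the bench about.

Things in the scene. Friction and masses are not known exactly. Their poses are not given: they have to be found in the camera images.
- flat_pack_head (a point): Flat battery pack, top and rim of its black head red; this point is the centre of its head, an upright block 46 x 46 mm, 50 mm tall, gripped on either pair of side faces. z is up; a yellow bar on the head marks the +x side. The head's underside is 25 mm below this point. 0.2 to 0.45 kg. It starts stem down in one of the holder's holes, at any heading within 1.1 rad of the world's x.
- flat_pack_foot (a point): Centre of the foot (underside) of the flat pack's stem, 65 mm below the head's centre. The stem is 40 mm long, 32 mm along x by 26 mm along y, centred under the head. Its +x face has a notch 12 mm wide (along y) and 9 mm deep (along x), running its full length. Axes as for the head.
- full_pack_head (a point): The charged pack, top and rim of its head green, same shape and point as the flat pack, in the holder's other hole. Must stay there.
- well (a point): Centre of the mouth of the charger's well, in the flat top of the yellow tower (90 mm along x, 84 mm along y), 54 mm above the bench; z up, x and y the charger's axes. The well is 36 mm along x, 30 mm along y, 45 mm deep; a sloped lead-in 6 mm deep widens the mouth to 42 x 36 mm. When the pack is home its head's underside rests on the tower's top: head centre 25 mm above this point.
- well_rib_level (a point): Point on the well's axis, 14 mm below the mouth, level with the top of the red rib: 5 mm wide, standing out 7 mm from the middle of one short wall, at the charger's +x or -x. Which wall changes between starts and no pose tells it. With the notch on the rib's side the stem goes fully in; the other way round its foot stops at this level, 26 mm short of home. The charger is fixed.
- switch (a joint): The charger's toggle lever, rad: near 0 it leans to the charger's -x (off), at 1.0 it leans fully to the charger's +x (on). It stays where it is left; moving it takes about 1 to 2 N at the ball.
- toggle_pivot (a point): Pivot of the toggle lever, 42 mm above the bench, 110 mm to the charger's -y from the well; axes as the well. The lever is 50 mm long to the centre of its red ball (26 mm across) and swings in the x-z plane from 0.5 rad towards -x (off) to 0.5 rad towards +x (on): ball centre 44 to 50 mm above here. The block round it is 70 x 50 mm, with a low boss 13 mm above here.
- holder: Wooden holder block, 90 mm along x, 200 mm along y, 50 mm tall, origin under its centre, fixed; round holes 45 mm across and 45 mm deep at y = +55 and -55 mm. The packs' heads rest on its top.
- tape_roll: Bystander: roll of paper tape lying flat, 84 mm across, 24 mm high; origin under its centre.
- screwdriver: Bystander: screwdriver lying on the bench.
- wrench: Bystander: wrench lying on the bench.
- screw_jar: Bystander: glass jar, 60 mm across, 75 mm tall; origin under its centre.
- mug: Bystander: blue mug, 80 mm across, 90 mm tall; origin under its centre.
- offcut: Bystander: wood offcut 160 x 60 x 35 mm; origin under its centre.
Things that resemble listed ones, but are neither listed nor needed, are in the scene too. What is shaped like the part that bears flat_pack_head but blue or pink is not meant.

How it is judged:
By the outcome, as a careful person would: the job done as asked, in the order asked, and still so for the second after the job is handed in, with the robot touching nothing.
It also fails if it takes over 64 s, if anything falls off the work surface, if the arm or the gripper's body presses on something with over 40 N, if the wrist force passes 120 N, or if a joint passes its speed limit or range.

### The arm

A 6-joint arm with a two-finger parallel gripper is mounted at the origin on the work surface. World frame = base frame: x ahead of the robot, y to its left, z up, the work surface at z = 0. Lengths are in m, angles in rad, forces in N, time in s.
With the tool pointing down it reaches from about 0.325 to 0.775 m from the base axis. Payload 9.3 kg.
Tool frame: the origin (TCP) lies midway between the tips of the shut fingers; the grasp point (between the pads) lies 19 mm behind it; z points along the fingers, y is the line along which they close (so a half turn about z gives the same grasp; the last joint's range is limited). The gripper opens to 85 mm and grips with 20 to 120 N. Pads are 22 mm wide; open, the fingers measure 114 mm over their backs; the gripper's body (76 mm by 85 mm) begins 54 mm behind the grasp point. The pads swing forward as they close: fully open they stand 13 mm farther back than shut.
Start: joints at [-1.415, 0.259, 0.021, 1.334, 0, 1.418], TCP at [0.167, -0.524, 0.231] pointing down, gripper open.
Joint ranges: [-3.04, 3.04], [-0.91, 1.82], [-1.04, 1.36], [-1.92, 1.95], [-1.52, 1.45], [-3.14, 3.14]. Speed limits (rad/s): [2.22, 2.22, 2.79, 3.14, 3.14, 3.14].

### API

Orientations are given as [roll, pitch, yaw] about the fixed x, y, z axes, in that order (R = Rz(yaw) Ry(pitch) Rx(roll)).
In Python, from bench import * gives the robot as it stands.
- The arm moves only by the tool move_arm, never from a script. Its argument "moves" is a list of rows, each a list of 7 numbers: the shift along the tool's x, y, z in mm, then the turn, a rotation vector about the tool's x, y, z in degrees, then the finger opening in mm, from 0 to 85.4. A call has 1 to 20 rows; each row is the pose to reach, as a shift and turn from the pose commanded when the call began, along the tool's axes at that moment; what a row does not reach only later rows make up. A row lasts 1/10 s, in which the tool goes at most 50 mm and 8.59 degrees, less where a joint would pass 70% of its speed; a pose out of reach is approached as far as the arm can. A call with a gripper value outside its range is refused whole. The fingers move at their own pace and stop on an object; "grip_force" is the grip in N (left out, the last holds). Time passes only in rows, so rows that repeat a pose let the fingers close. It gives the time, the measured TCP pose, the force, the opening and the grip force at its end, in the units of the state.
- read_state(): the state, without advancing time (a new reading comes with each control period).
- snapshot(name): name is "scene" or "top" or "wrist"; returns the picture (480x640x3 uint8, red, green, blue); there is no depth.
- camera_params(name): a dict with "intrinsics" (3x3 intrinsics, pixels), "R" (3x3) and "t" (3): a world point X has camera coordinates R X + t. Camera axes: x right, y down, z forward; pixel columns grow to the right and rows downward; lengths in m; the calibration is good to about 2 mm. The wrist camera is an equidistant fisheye: a pixel r from the principal point sees the ray r / f radians off the axis. A picture is of the moment at which its call begins: read the wrist's pose just before it. camera_params takes no time and is no camera call; for the wrist camera it gives the pose at the moment of the call.
- job_done(): hands the job in; it is judged then, once.
The state is a dict: "time": time; "joints": joint angles; "dq": joint speeds; "joint_efforts": joint torques, N m; "ee_pos": TCP position; "ee_rot": TCP orientation; "force": force on the tool from outside, world axes, zero at the start; "wrist_torque": the same for the moment, N m; "width": opening from 0.0 (shut) to 1.0 (fully open); "grasp_force": force on a finger pad.
Only numpy, scipy, OpenCV 4.12 (cv2) and the standard library are available. Lean on these libraries where they do the work, as an engineer would, in place of code of your own. Each camera call takes 0.05 s, during which the arm holds its last target. There are 200 camera calls.

## Working session

There is one attempt and no reset: what is moved stays moved. The work goes in short steps, Python scripts to look and compute and a tool call to move; the robot and the scene stay as the last step left them, time stands still between calls to the robot, and variables do not carry over. Pictures are saved under pics/ and viewed, at most 10 in all, crops included, and the job is handed in when it is done.

Besides the shell and the picture viewer there is one more tool, called after "Call:" in YAML: its name, and indented under it one key for each argument. move_arm: Moves the arm, as the interface text tells. Its arguments: {"type":"object","properties":{"moves":{"type":"array","items":{"type":"array","items":{"type":"number"}}},"grip_force":{"type":"number"}},"required":["moves"]}

```bash
mkdir -p pics; ls; python3 - <<'E'
from bench import *
import cv2
for n in ("scene","top"):
    cv2.imwrite(f"pics/{n}0.png",snapshot(n)[:,:,::-1])
    p=camera_params(n);print(n,p)
s=read_state();print(s['time'],s['ee_pos'],s['ee_rot'],s['width'])
E
```

```text
pics
scene {'intrinsics': array([[544.76721262,   0.        , 311.38339439],
       [  0.        , 544.76721262, 240.0532504 ],
       [  0.        ,   0.        ,   1.        ]]), 'R': array([[ 0.81925857,  0.57339401, -0.00589041],
       [ 0.3819143 , -0.55327949, -0.74028595],
       [-0.42773457,  0.60423598, -0.67226633]]), 't': array([-0.47855776, -0.19926158,  1.40383512])}
top {'intrinsics': array([[623.56752994,   0.        , 327.68785589],
       [  0.        , 623.56752994, 244.37213511],
       [  0.        ,   0.        ,   1.        ]]), 'R': array([[ 0.00706369, -0.99995889, -0.00568503],
       [-0.99633571, -0.00655327, -0.0852772 ],
       [ 0.08523643,  0.00626657, -0.99634105]]), 't': array([-0.0371376 ,  0.57991913,  1.09456967])}
0.1 [ 0.16711817 -0.52373906  0.23071692] [-3.14039398e+00 -1.72584344e-04  3.08856515e-01] 0.9982647966174184
```

View pics/scene0.png

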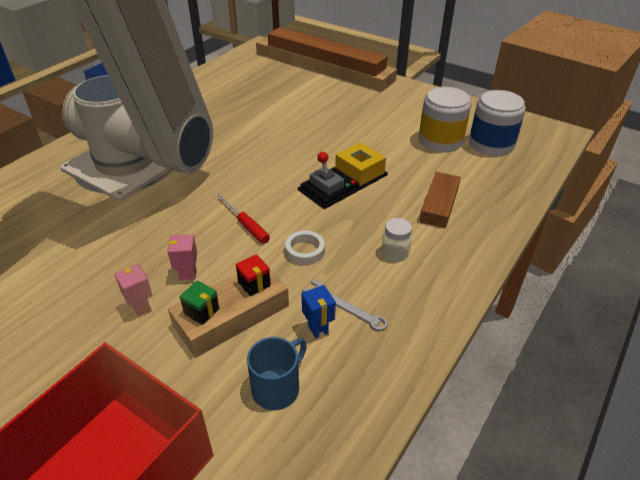

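View pics/top0.png

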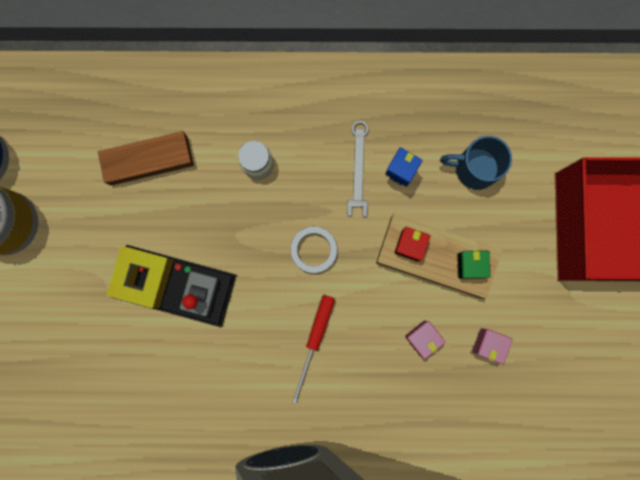

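The top view shows the red pack at (414,243), green at (474,264), the well at (140,278) with red inside near (141,270), and the toggle ball at (190,302). The scene view shows the same things: red pack (253,270), well (361,160), ball (322,157). Next I'll enlarge these.

```bash
python3 - <<'E'
import cv2,numpy as np
t=cv2.imread('pics/top0.png');s=cv2.imread('pics/scene0.png')
c=lambda im,x,y,w,h,k:cv2.resize(im[y:y+h,x:x+w],None,fx=k,fy=k,interpolation=cv2.INTER_CUBIC)
# each tile 400x300
a=np.hstack([c(t,384,218,66,50,6)[:300,:396],c(t,100,240,66,50,6)[:300]])
b=np.hstack([c(s,222,246,66,50,6),c(s,328,140,66,50,6)])
cv2.imwrite('pics/crop0.png',np.vstack([a,b]))
E
```

```text
(no output)
```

View pics/crop0.png

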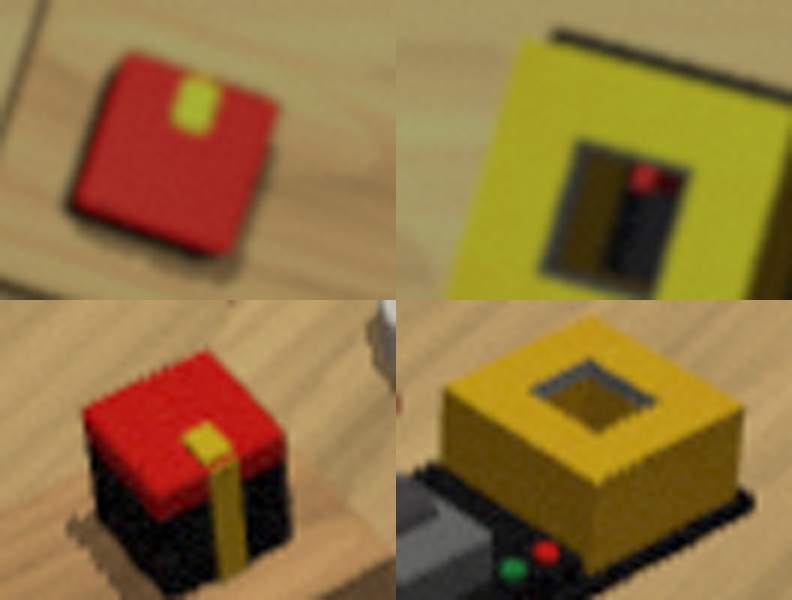

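The crop shows the red rib in the well at the upper, charger +x, wall. The pack's yellow bar also faces roughly that way, so no half turn should be needed. Next I triangulate.

```bash
cat > h.py <<'E'
import numpy as np,cv2
from scipy.spatial.transform import Rotation as Ro
from bench import *
def ray(cp,px,fish=False):
    K=cp['intrinsics'];d=np.array([(px[0]-K[0,2])/K[0,0],(px[1]-K[1,2])/K[1,1]])
    if fish:
        r=np.linalg.norm(d);v=np.r_[d/r*np.sin(r),np.cos(r)] if r>1e-9 else np.array([0,0,1.])
    else: v=np.r_[d,1]
    R=cp['R'];v=R.T@v;return -R.T@cp['t'],v/np.linalg.norm(v)
def tri(rays):
    A=np.zeros((3,3));b=np.zeros(3)
    for o,v in rays:
        P=np.eye(3)-np.outer(v,v);A+=P;b+=P@o
    x=np.linalg.solve(A,b);return x,[np.linalg.norm((np.eye(3)-np.outer(v,v))@(x-o)) for o,v in rays]
def onz(r,z): o,v=r;return o+v*(z-o[2])/v[2]
def totool(p,yaw):  # displacement to world TCP p / yaw (tool down), in tool axes mm, deg
    s=read_state();R=Ro.from_euler('xyz',s['ee_rot'])
    T=Ro.from_euler('xyz',[np.pi,0,yaw])
    return np.round(R.inv().apply(np.array(p)-s['ee_pos'])*1000,1),np.round(np.degrees((R.inv()*T).as_rotvec()),2)
E
python3 - <<'E'
from h import *
T=camera_params('top');S=camera_params('scene')
def tt(l,o,dx):return [((x-dx[0]+.0)/6-.42+o[0],(y-dx[1])/6-.42+o[1]) for x,y in l]
def rep(n,t,s,z):
    print(n,tri([ray(T,np.mean(t,0)),ray(S,np.mean(s,0))]))
    c=[onz(ray(T,p),z) for p in t];e=(c[0]+c[1]-c[2]-c[3]);f=c[0]+c[3]-c[1]-c[2]
    print(' yaw',np.degrees(np.arctan2(e[1],e[0])),np.degrees(np.arctan2(f[1],f[0]))-90,'size',np.linalg.norm(e)/2,np.linalg.norm(f)/2,'c',np.mean(c,0))
rep('pack',tt([(128,52),(278,103),(228,255),(75,208)],(384,218),(0,0)),tt([(85,410),(205,352),(287,432),(162,500)],(222,246),(0,300)),.10)
rep('well',tt([(575,142),(692,168),(657,298),(540,272)],(100,240),(396,0)),tt([(590,360),(657,402),(598,435),(530,390)],(328,140),(396,300)),.054)
for p in[(190,302)]:print('ball',tri([ray(T,p),ray(S,(322.5,157.5))]))
print(T['R'].T@-T['t'])
E
```

```text
pack (array([ 0.57721439, -0.17649496,  0.09665632]), [np.float64(0.0007042059000015486), np.float64(0.0007042059000015592)])
 yaw -18.609537671878343 -17.68744563792194 size 0.045572433283978045 0.04422563710945694 c [ 0.57644516 -0.17653407  0.1       ]
well (array([0.51997227, 0.30073879, 0.05203198]), [np.float64(0.00027609125751956997), np.float64(0.0002760912575195632)])
 yaw -13.290294772442294 -12.034785715119014 size 0.038842852783471375 0.03507186484115404 c [0.51972116 0.29994086 0.054     ]
ball (array([0.47655328, 0.19811519, 0.08666831]), [np.float64(0.0008001470115914999), np.float64(0.00080014701159144)])
[ 0.48475925 -0.0401949   1.13980744]
```

```bash
python3 - <<'E'
from h import *
print(totool([.577,-.1765,.2],np.radians(72)))
c=camera_params('wrist');s=read_state();R=Ro.from_euler('xyz',s['ee_rot'])
print(c['intrinsics'],R.inv().apply(-c['R'].T@c['t']-s['ee_pos']),c['R']@R.as_matrix())
E
```

```text
(array([ 496. , -206.2,   31. ]), array([-6.00e-02, -4.00e-02, -5.43e+01]))
[[371.64829954   0.         320.49241108]
 [  0.         371.64829954 244.28132959]
 [  0.           0.           1.        ]] [ 0.08265059 -0.0002168  -0.14271329] [[ 5.45296886e-04  9.99999796e-01 -3.32930732e-04]
 [-9.45898467e-01  4.07772029e-04 -3.24462516e-01]
 [-3.24462314e-01  4.91847068e-04  9.45898496e-01]]
```

Call:
move_arm:
  moves:
    - [496, -206, 31, 0, 0, -54.3, 85]
    - [496, -206, 31, 0, 0, -54.3, 85]
    - [496, -206, 31, 0, 0, -54.3, 85]
    - [496, -206, 31, 0, 0, -54.3, 85]
    - [496, -206, 31, 0, 0, -54.3, 85]
    - [496, -206, 31, 0, 0, -54.3, 85]
    - [496, -206, 31, 0, 0, -54.3, 85]
    - [496, -206, 31, 0, 0, -54.3, 85]
    - [496, -206, 31, 0, 0, -54.3, 85]
    - [496, -206, 31, 0, 0, -54.3, 85]
    - [496, -206, 31, 0, 0, -54.3, 85]
    - [496, -206, 31, 0, 0, -54.3, 85]
    - [496, -206, 31, 0, 0, -54.3, 85]
    - [496, -206, 31, 0, 0, -54.3, 85]
    - [496, -206, 31, 0, 0, -54.3, 85]

```text
time: 1.6
ee_pos: [0.5764, -0.1779, 0.2005]
ee_rot: [-3.142, 0.0, 1.255]
force: [-0.1, 0.4, 0.0]
width: 0.997
grasp_force: 0.0
```

```bash
cat > look.py <<'E'
from h import *
import sys,pickle
n=sys.argv[1];c=camera_params('wrist');im=snapshot('wrist')[:,:,::-1].copy()
pickle.dump(c,open(f'pics/{n}.pkl','wb'));cv2.imwrite(f'pics/{n}.png',im)
s=read_state();print(s['time'],s['ee_pos'],np.degrees(s['ee_rot']),s['joints'])
E
python3 look.py w1
```

```text
1.65 [ 0.57642657 -0.17792949  0.20057692] [1.79983061e+02 6.89604207e-03 7.19025755e+01] [-4.38383971e-01  3.59262917e-01  8.95474727e-02  1.30077274e+00
 -8.33232942e-05  1.44827197e+00]
```

View pics/w1.png

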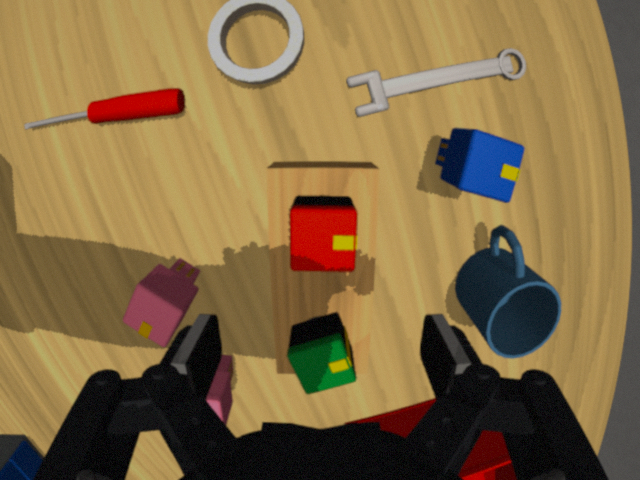

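The wrist view shows the red head with its top face at about (292..357, 206..270), aligned with the tool, its yellow bar on the right (world +x).

```bash
python3 - <<'E'
from h import *
import pickle
c=pickle.load(open('pics/w1.pkl','rb'));im=cv2.imread('pics/w1.png')[180:290,270:380].astype(int)
m=((im[:,:,2]>150)&(im[:,:,0]<90)).astype(np.uint8)
k,_=cv2.findContours(m,cv2.RETR_EXTERNAL,cv2.CHAIN_APPROX_NONE);k=max(k,key=cv2.contourArea)
r=cv2.minAreaRect(k);print(r);b=cv2.boxPoints(r)+[270,180]
for p in b:print(p,onz(ray(c,p,1),.1))
q=[onz(ray(c,p,1),.1) for p in b];print(np.mean(q,0))
q=sorted(zip(b.tolist(),q),key=lambda t:-t[0][1])[:2]
q=sorted(q);l,rr=q[0][1],q[1][1];d=rr-l;print('bottom edge len',np.linalg.norm(d),'yaw',np.degrees(np.arctan2(d[1],d[0])))
d/=np.linalg.norm(d);n=np.array([-d[1],d[0],0]);cen=(l+rr)/2+n*.023;print('centre',cen)
T=camera_params('top')
print('tri',tri([ray(T,(384+177.25/6-.42,218+154.5/6-.42)),ray(c,__import__("numpy").mean([p for p in b],0)+[0,3],1)]))
yaw=np.arctan2(d[1],d[0])+np.pi/2
print(totool([cen[0],cen[1],.058],yaw))
E
```

```text
((54.50000762939453, 54.49999237060547), (108.99998474121094, 108.99998474121094), 90.0)
[270.00001526 180.        ] [ 0.55764512 -0.12462446  0.1       ]
[379. 180.] [ 0.62647022 -0.14696342  0.1       ]
[379.         288.99998474] [ 0.60548497 -0.22399852  0.1       ]
[270.00001526 288.99998474] [ 0.52977065 -0.19924067  0.1       ]
[ 0.57984274 -0.17370677  0.1       ]
bottom edge len 0.07965933349170416 yaw -18.10723697152891
centre [ 0.57477613 -0.18975864  0.1       ]
tri (array([ 0.57802374, -0.17885292,  0.08378715]), [np.float64(0.0002673718451827363), np.float64(0.00026737184518282084)])
(array([-11.7,   2.1, 142.6]), array([0.02, 0.01, 0.01]))
```

Threshold was too loose (wood passed); tighten with green too.

```bash
python3 - <<'E'
from h import *
import pickle
c=pickle.load(open('pics/w1.pkl','rb'));im=cv2.imread('pics/w1.png')[180:290,270:380].astype(int)
m=((im[:,:,2]>130)&(im[:,:,0]<70)&((im[:,:,1]<60)|(im[:,:,1]>150))).astype(np.uint8)
k,_=cv2.findContours(m,cv2.RETR_EXTERNAL,cv2.CHAIN_APPROX_NONE);k=max(k,key=cv2.contourArea)
r=cv2.minAreaRect(k);print(r);b=cv2.boxPoints(r)+[270,180]
q=[onz(ray(c,p,1),.1) for p in b]
for p,x in zip(b,q):print(p,x)
q=sorted(zip(b.tolist(),q),key=lambda t:-t[0][1])[:2]
q=sorted(q);l,rr=q[0][1],q[1][1];d=rr-l;print('bottom edge len',np.linalg.norm(d),'yaw',np.degrees(np.arctan2(d[1],d[0])))
d/=np.linalg.norm(d);n=np.array([-d[1],d[0],0]);cen=(l+rr)/2+n*.023;print('centre',cen)
T=camera_params('top') # bottom edge corners (pack -y side): top-view right corners
for tp,wp in (((278,103),(q[1][0])),((228,255),(q[0][0]))):
    print('tri',tri([ray(T,(384+tp[0]/6-.42,218+tp[1]/6-.42)),ray(c,wp,1)]))
print(totool([cen[0],cen[1],.058],np.arctan2(d[1],d[0])+np.pi/2))
E
```

```text
((52.57805633544922, 58.67505645751953), (66.27191162109375, 60.579219818115234), 1.1691391468048096)
[288.83097076 268.28225708] [ 0.54854514 -0.18801623  0.1       ]
[290.06702423 207.71564865] [ 0.5641117  -0.14678021  0.1       ]
[356.32514191 209.06785583] [ 0.60624866 -0.16147866  0.1       ]
[355.08908844 269.63446045] [ 0.5930053  -0.20361374  0.1       ]
bottom edge len 0.047116755917874904 yaw -19.331877223356628
centre [ 0.57838913 -0.1741118   0.1       ]
tri (array([ 0.59222717, -0.20597817,  0.09377313]), [np.float64(0.0006410413149459235), np.float64(0.0006410413149458953)])
tri (array([ 0.54812727, -0.19041228,  0.09557514]), [np.float64(0.0009286165715943688), np.float64(0.000928616571594251)])
(array([  4.3,   0.6, 142.6]), array([0.02, 0.01, 1.23]))
```

Call:
move_arm:
  moves:
    - [3, 0.5, 45, 0, 0, 0.5, 85]
    - [3, 0.5, 90, 0, 0, 0.5, 85]
    - [3, 0.5, 120, 0, 0, 0.5, 85]
    - [3, 0.5, 135, 0, 0, 0.5, 85]
    - [3, 0.5, 142, 0, 0, 0.5, 85]
    - [3, 0.5, 142, 0, 0, 0.5, 85]
    - [3, 0.5, 142, 0, 0, 0.5, 30]
    - [3, 0.5, 142, 0, 0, 0.5, 30]
    - [3, 0.5, 142, 0, 0, 0.5, 30]
    - [3, 0.5, 142, 0, 0, 0.5, 30]
    - [3, 0.5, 142, 0, 0, 0.5, 30]
    - [3, 0.5, 142, 0, 0, 0.5, 30]
    - [3, 0.5, 142, 0, 0, 0.5, 30]
  grip_force: 60

```text
time: 2.95
ee_pos: [0.579, -0.1746, 0.0595]
ee_rot: [3.14, 0.0, 1.248]
force: [-1.2, -0.0, 5.4]
width: 0.532
grasp_force: 61.5
```

Call:
move_arm:
  moves:
    - [0, 0, -20, 0, 0, 0, 30]
    - [0, 0, -60, 0, 0, 0, 30]
    - [0, 0, -100, 0, 0, 0, 30]
    - [0, 0, -140, 0, 0, 0, 30]
    - [0, 0, -140, 0, 0, 0, 30]
    - [0, 0, -140, 0, 0, 0, 30]

```text
time: 3.55
ee_pos: [0.5786, -0.1743, 0.1988]
ee_rot: [3.14, 0.0, 1.248]
force: [-1.0, -0.5, -3.2]
width: 0.531
grasp_force: 63.4
```

```bash
python3 - <<'E'
from h import *
# hover with well visible: offset tool 60 mm towards charger -y
y=np.radians(-12.7);ey=np.array([-np.sin(y),np.cos(y),0])
print(totool(np.array([.5198,.3003,.20])-ey*.06,y+np.pi/2));print(totool([.5198,.3003,.2],y+np.pi/2))
E
```

```text
(array([ 371.7, -200.3,   -1.6]), array([ 0.07,  0.01, -5.8 ]))
(array([ 431.4, -206.3,   -1.6]), array([ 0.07,  0.01, -5.8 ]))
```

Call:
move_arm:
  moves:
    - [40, -22, 0, 0, 0, -1, 30]
    - [80, -43, 0, 0, 0, -2, 30]
    - [120, -65, 0, 0, 0, -2, 30]
    - [160, -86, 0, 0, 0, -3, 30]
    - [200, -108, 0, 0, 0, -4, 30]
    - [240, -129, 0, 0, 0, -4, 30]
    - [280, -151, 0, 0, 0, -5, 30]
    - [320, -172, 0, 0, 0, -5.8, 30]
    - [355, -191, 0, 0, 0, -5.8, 30]
    - [372, -200, 0, 0, 0, -5.8, 30]
    - [372, -200, 0, 0, 0, -5.8, 30]
    - [372, -200, 0, 0, 0, -5.8, 30]

```text
time: 4.75
ee_pos: [0.5061, 0.2419, 0.1967]
ee_rot: [-3.139, 0.002, 1.35]
force: [0.1, -0.0, -3.0]
width: 0.533
grasp_force: 63.3
```

```bash
python3 look.py w2; python3 - <<'E'
from h import *
for n in("scene","top"):cv2.imwrite(f"pics/{n}1.png",snapshot(n)[:,:,::-1])
E
```

```text
4.8 [0.50646413 0.24141092 0.19705249] [-1.79900841e+02  7.79046070e-02  7.72989713e+01] [ 2.95413426e-01  2.90558762e-01 -2.10601232e-02  1.26135400e+00
 -3.26375234e-04  2.08788605e+00]
```

View pics/w2.png

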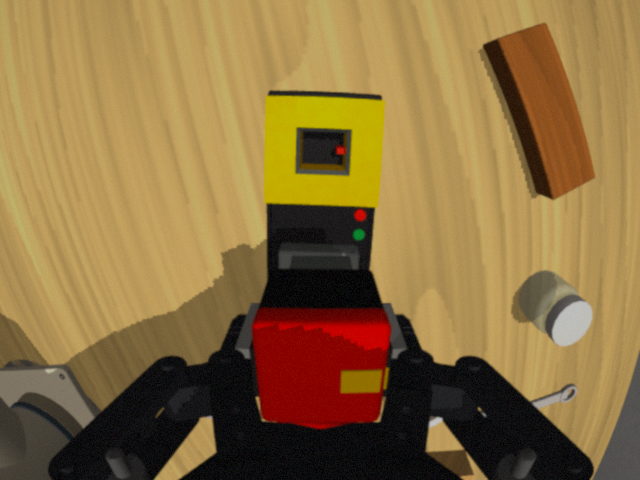

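The wrist view shows the well at (324,150) with its red rib on the right (+x), on the same side as the held head's yellow bar (362,381). The head's lower front edge is at row 270.

```bash
python3 - <<'E'
from h import *
import pickle
c=pickle.load(open('pics/w2.pkl','rb'));im=cv2.imread('pics/w2.png')
hsv=cv2.cvtColor(im,cv2.COLOR_BGR2HSV)
m=cv2.inRange(hsv,(22,180,120),(35,255,255));m[:85]=0;m[215:]=0;m[:,:255]=0;m[:,395:]=0
k,h=cv2.findContours(m,cv2.RETR_CCOMP,cv2.CHAIN_APPROX_NONE)
for n,kk,hh in [(i,x,h[0][i]) for i,x in enumerate(k) if cv2.contourArea(x)>500]:
    b=cv2.boxPoints(cv2.minAreaRect(kk));q=np.array([onz(ray(c,p,1),.054) for p in b])
    e=q[2]-q[1];f=q[1]-q[0]
    print('hole' if hh[3]>=0 else 'outer',b.round(1).tolist(),'centre',q.mean(0).round(4),np.linalg.norm(e).round(4),np.linalg.norm(f).round(4),np.degrees(np.arctan2(e[1],e[0])).round(1),np.degrees(np.arctan2(f[1],f[0])).round(1))
s=read_state();R=Ro.from_euler('xyz',s['ee_rot']);print(s['ee_pos'],s['time'])
for l,pxs in (('bottom front edge',[(265,271),(378,271)]),):
  for p in pxs:
    o,v=ray(c,p,1);o=R.inv().apply(o-s['ee_pos']);v=R.inv().apply(v);t=(.0095-o[2])/v[2];print(l,((o+v*t)*1000).round(1))
for p in [(258,422),(381,424)]:
    o,v=ray(c,p,1);o=R.inv().apply(o-s['ee_pos']);v=R.inv().apply(v);t=(-.0405-o[2])/v[2];print('top back',((o+v*t)*1000).round(1))
t=cv2.imread('pics/top1.png');q=cv2.imread('pics/scene1.png')
c=lambda im,x,y,w,h,k:cv2.resize(im[y:y+h,x:x+w],None,fx=k,fy=k,interpolation=cv2.INTER_CUBIC)
cv2.imwrite('pics/crop1.png',np.hstack([c(t,110,230,130,150,3),c(q,270,70,130,150,3)]))
E
```

```text
outer [[261.0, 202.8000030517578], [265.1000061035156, 94.0999984741211], [384.5, 98.5999984741211], [380.5, 207.3000030517578]] centre [0.5199 0.301  0.054 ] 0.0903 0.0853 -14.6 73.8
hole [[293.5, 173.89999389648438], [295.6000061035156, 125.69999694824219], [352.1000061035156, 128.1999969482422], [350.1000061035156, 176.3000030517578]] centre [0.5199 0.3007 0.054 ] 0.0428 0.0373 -15.0 74.3
[0.5069156  0.24093258 0.19763643] 4.9
bottom front edge [ 19.5 -26.6   9.5]
bottom front edge [19.7 23.7  9.5]
top back [-23.  -25.7 -40.5]
top back [-23.9  21.7 -40.5]
```

View pics/crop1.png

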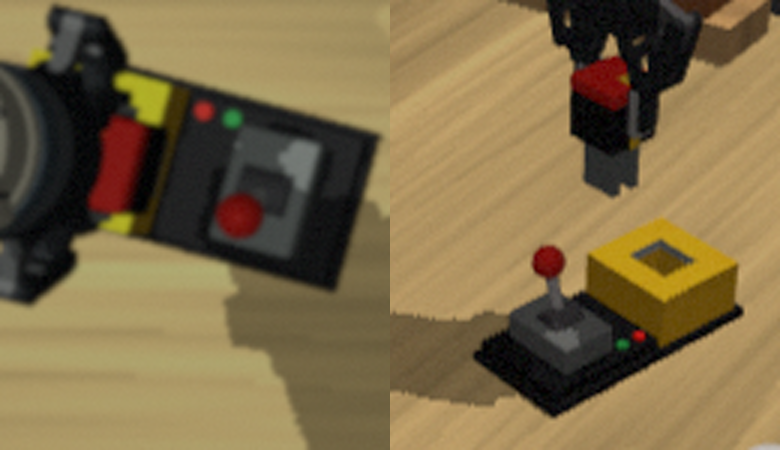

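```bash
python3 - <<'E'
from h import *
import pickle
c=pickle.load(open('pics/w2.pkl','rb'));im=cv2.imread('pics/w2.png')
m=cv2.inRange(cv2.cvtColor(im,cv2.COLOR_BGR2HSV),(22,180,120),(35,255,255));m[:85]=0;m[215:]=0;m[:,:255]=0;m[:,395:]=0
k,h=cv2.findContours(m,cv2.RETR_EXTERNAL,cv2.CHAIN_APPROX_NONE);k=max(k,key=cv2.contourArea)
q=np.array([onz(ray(c,p,1),.054)[:2] for p in k[:,0].astype(float)])
r=cv2.minAreaRect((q*1000).astype(np.float32));print(r)
a=r[2];a=(a+45)%90-45;y=np.radians(a);print(a)
R=Ro.from_euler('xyz',[np.pi,0,y+np.pi/2])
p=np.array([.5199,.3009,.1115])-R.apply([-.0015,-.0008,0]);print(totool(p,y+np.pi/2))
E
```

```text
((519.819091796875, 300.605224609375), (84.5851058959961, 90.458740234375), 75.21831512451172)
-14.781684875488281
(array([62.9,  0.3, 86.1]), array([-0.05,  0.04,  2.  ]))
```

Call:
move_arm:
  moves:
    - [30, 0, 0, 0, 0, 2, 30]
    - [55, 0, 0, 0, 0, 2, 30]
    - [62.6, 0.3, 30, 0, 0, 2, 30]
    - [62.6, 0.3, 60, 0, 0, 2, 30]
    - [62.6, 0.3, 80, 0, 0, 2, 30]
    - [62.6, 0.3, 86, 0, 0, 2, 30]
    - [62.6, 0.3, 86, 0, 0, 2, 30]
    - [62.6, 0.3, 86, 0, 0, 2, 30]

```text
time: 5.7
ee_pos: [0.5218, 0.3027, 0.1134]
ee_rot: [3.14, -0.001, 1.313]
force: [-0.1, 0.7, -2.9]
width: 0.534
grasp_force: 63.1
```

```bash
python3 look.py w3; python3 - <<'E'
from h import *
w=cv2.imread('pics/w3.png');q=snapshot('scene')[:,:,::-1]
cv2.imwrite('pics/crop2.png',np.hstack([cv2.resize(w[150:450,170:470],(400,400)),cv2.resize(q[90:190,310:410],(400,400),interpolation=cv2.INTER_CUBIC)]))
print(totool([.5199,.3009,.06],np.radians(75.2)))
E
```

```text
5.75 [0.52179761 0.3028282  0.1136557 ] [ 1.79906759e+02 -7.06444048e-02  7.52552506e+01] [ 3.86828407e-01  4.01920563e-01 -7.15145403e-02  1.09531954e+00
  8.59079274e-06  2.21497017e+00]
(array([-2.5, -1.3, 53.7]), array([ 0.1 , -0.08,  0.07]))
```

View pics/crop2.png

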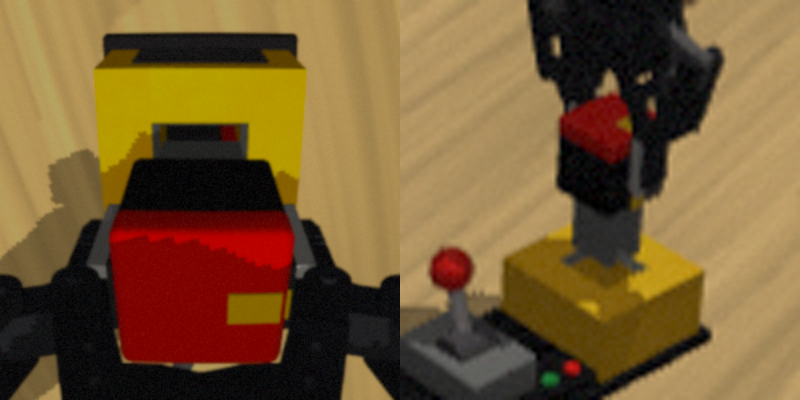

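The crops show the stem standing over the mouth: in the left one the well spans 152–248, with head and tower both centred near 200. So it's aligned, and I'll descend slowly.

Call:
move_arm:
  moves:
    - [0, 0, 4, 0, 0, 0, 30]
    - [0, 0, 8, 0, 0, 0, 30]
    - [0, 0, 12, 0, 0, 0, 30]
    - [0, 0, 15, 0, 0, 0, 30]
    - [0, 0, 18, 0, 0, 0, 30]
    - [0, 0, 20, 0, 0, 0, 30]
    - [0, 0, 20, 0, 0, 0, 30]

```text
time: 6.5
ee_pos: [0.5208, 0.3029, 0.0919]
ee_rot: [-3.141, 0.0, 1.314]
force: [0.0, 0.5, -3.0]
width: 0.529
grasp_force: 63.1
```

Call:
move_arm:
  moves:
    - [0, 0, 4, 0, 0, 0, 30]
    - [0, 0, 8, 0, 0, 0, 30]
    - [0, 0, 12, 0, 0, 0, 30]
    - [0, 0, 16, 0, 0, 0, 30]
    - [0, 0, 20, 0, 0, 0, 30]
    - [0, 0, 24, 0, 0, 0, 30]
    - [0, 0, 26, 0, 0, 0, 30]
    - [0, 0, 26, 0, 0, 0, 30]

```text
time: 7.3
ee_pos: [0.5208, 0.3029, 0.0659]
ee_rot: [-3.141, 0.0, 1.314]
force: [0.1, 0.0, -3.1]
width: 0.532
grasp_force: 63.1
```

Rib passed, no contact force. Final millimetres until it touches.

Call:
move_arm:
  moves:
    - [0, 0, 1, 0, 0, 0, 30]
    - [0, 0, 2, 0, 0, 0, 30]
    - [0, 0, 3, 0, 0, 0, 30]
    - [0, 0, 3.5, 0, 0, 0, 30]
    - [0, 0, 3.5, 0, 0, 0, 30]

```text
time: 7.8
ee_pos: [0.5211, 0.303, 0.0636]
ee_rot: [3.141, -0.001, 1.314]
force: [-1.8, -0.3, 5.3]
width: 0.533
grasp_force: 64.1
```

Contact at the expected height (+8 N). Release, rise.

Call:
move_arm:
  moves:
    - [0, 0, 3.5, 0, 0, 0, 60]
    - [0, 0, 3.5, 0, 0, 0, 85]
    - [0, 0, 3.5, 0, 0, 0, 85]
    - [0, 0, 3.5, 0, 0, 0, 85]
    - [0, 0, 0, 0, 0, 0, 85]
    - [0, 0, -30, 0, 0, 0, 85]
    - [0, 0, -70, 0, 0, 0, 85]
    - [0, 0, -115, 0, 0, 0, 85]
    - [0, 0, -115, 0, 0, 0, 85]
    - [0, 0, -115, 0, 0, 0, 85]

```text
time: 8.8
ee_pos: [0.5214, 0.3032, 0.179]
ee_rot: [3.139, -0.002, 1.314]
force: [0.2, -0.2, -0.9]
width: 0.999
grasp_force: 0.0
```

```bash
python3 look.py w4; python3 - <<'E'
from h import *
for n in("scene","top"):cv2.imwrite(f"pics/{n}4.png",snapshot(n)[:,:,::-1])
q=cv2.imread('pics/scene4.png');w=cv2.imread('pics/w4.png')
cv2.imwrite('pics/crop4.png',np.hstack([cv2.resize(w[100:400,170:470],(400,400)),cv2.resize(q[110:210,300:400],(400,400),interpolation=cv2.INTER_CUBIC)]))
y=np.radians(-14.8);ex=np.array([np.cos(y),np.sin(y),0]);ey=np.array([-np.sin(y),np.cos(y),0])
pv=np.array([.5198,.3006,.042])-.11*ey;ball=pv+.05*np.array([0,0,np.cos(.5)])-.05*np.sin(.5)*ex
print('pivot',pv,'ball',ball)
print(tri([ray(camera_params('top'),(190,302)),ray(camera_params('scene'),(322.5,157.5))])[0])
print(totool(ball,np.radians(75.2)))
E
```

```text
8.85 [0.52082749 0.30291788 0.1776867 ] [ 1.79992498e+02 -5.37554654e-03  7.52959910e+01] [ 3.87587040e-01  3.66819302e-01  4.23587146e-02  1.24617470e+00
 -3.62233787e-06  2.21501674e+00]
pivot [0.49170097 0.19424943 0.042     ] ball [0.46852498 0.20037279 0.08587913]
[0.47655328 0.19811519 0.08666831]
(array([-112. ,  -24. ,   90.9]), array([-0.1 ,  0.08,  0.09]))
```

View pics/crop4.png

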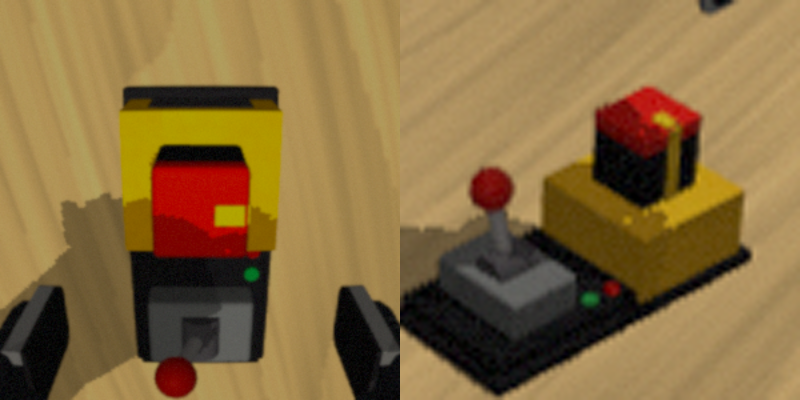

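The crops show the pack seated, with its head flat on the tower. The ball still leans to -x, at wrist pixel about (302,383). I'll pin down the ball.

```bash
python3 - <<'E'
from h import *
import pickle
def blob(n,x0,x1,y0,y1):
    im=cv2.imread(f'pics/{n}.png');hsv=cv2.cvtColor(im,cv2.COLOR_BGR2HSV)
    m=cv2.inRange(hsv,(0,150,70),(8,255,255))|cv2.inRange(hsv,(172,150,70),(180,255,255))
    k=np.zeros_like(m);k[y0:y1,x0:x1]=m[y0:y1,x0:x1]
    c,_=cv2.findContours(k,0,1);c=max(c,key=cv2.contourArea);p=cv2.minEnclosingCircle(c);print(n,p);return p[0]
w=ray(pickle.load(open('pics/w4.pkl','rb')),blob('w4',270,340,350,420),1)
t=ray(camera_params('top'),blob('top4',175,215,285,320))
s=ray(camera_params('scene'),blob('scene4',310,335,145,170))
x,e=tri([w,t,s]);print(x,e,tri([w,t])[0],tri([w,s])[0]);print(totool([x[0],x[1],.075],np.radians(75.2)))
E
```

```text
w4 ((301.19354248046875, 382.3548278808594), 15.248656272888184)
top4 ((189.1454620361328, 301.536376953125), 7.308855056762695)
scene4 ((322.0671691894531, 156.84327697753906), 5.2660746574401855)
[0.47684118 0.19792975 0.08912567] [np.float64(0.0004143894966106486), np.float64(0.000563072577858808), np.float64(0.00043799950618199184)] [0.47703555 0.19825389 0.08981283] [0.47693562 0.19743824 0.08901361]
(array([-112.2,  -15.4,  101.7]), array([-0.1 ,  0.08,  0.09]))
```

Call:
move_arm:
  moves:
    - [-40, -5, 0, 0, 0, 0, 60]
    - [-80, -10, 0, 0, 0, 0, 60]
    - [-112, -15.5, 0, 0, 0, 0, 60]
    - [-112, -15.5, 0, 0, 0, 0, 60]
    - [-112, -15.5, 40, 0, 0, 0, 60]
    - [-112, -15.5, 75, 0, 0, 0, 60]
    - [-112, -15.5, 95, 0, 0, 0, 60]
    - [-112, -15.5, 102, 0, 0, 0, 60]
    - [-112, -15.5, 102, 0, 0, 0, 60]
  grip_force: 20

```text
time: 9.85
ee_pos: [0.4771, 0.1987, 0.0747]
ee_rot: [-3.139, 0.001, 1.314]
force: [0.5, -0.9, 0.1]
width: 0.704
grasp_force: 0.0
```

Call:
move_arm:
  moves:
    - [0, 0, 0, 0, 0, 0, 40]
    - [0, 0, 0, 0, 0, 0, 40]
    - [0, 0, 0, 0, 0, 0, 40]
    - [0, 5, 0, 0, 0, 0, 40]
    - [0, 10, 0, 0, 0, 0, 40]
    - [0, 16, 0, 0, 0, 0, 40]
    - [0, 22, 0, 0, 0, 0, 40]
    - [0, 28, 0, 0, 0, 0, 40]
    - [0, 34, 0, 0, 0, 0, 40]
    - [0, 39, 0, 0, 0, 0, 40]
    - [0, 43, 0, 0, 0, 0, 40]
    - [0, 43, 0, 0, 0, 0, 40]

```text
time: 11.05
ee_pos: [0.5197, 0.1874, 0.0756]
ee_rot: [3.141, 0.0, 1.314]
force: [-0.1, -0.2, 0.4]
width: 0.466
grasp_force: 0.0
```

Call:
move_arm:
  moves:
    - [0, 1.5, 0, 0, 0, 0, 40]
    - [0, 3, 0, 0, 0, 0, 40]
    - [0, 4.5, 0, 0, 0, 0, 40]
    - [0, 6, 0, 0, 0, 0, 40]
    - [0, 6, 0, 0, 0, 0, 40]

```text
time: 11.55
ee_pos: [0.5232, 0.1866, 0.0754]
ee_rot: [-3.138, 0.0, 1.315]
force: [-8.2, 2.6, 1.5]
width: 0.47
grasp_force: 4.2
```

```bash
python3 look.py w5; python3 - <<'E'
from h import *
q=snapshot('scene')[:,:,::-1];w=cv2.imread('pics/w5.png')
cv2.imwrite('pics/crop5.png',np.hstack([cv2.resize(w[180:480,170:470],(400,400)),cv2.resize(q[110:210,300:400],(400,400),interpolation=cv2.INTER_CUBIC)]))
E
```

```text
11.6 [0.52319813 0.18652354 0.07548791] [-1.79807418e+02  7.13963478e-03  7.53282610e+01] [ 1.90658376e-01  3.60176166e-01 -2.45728059e-01  9.67977273e-01
  1.33970755e-03  2.01752300e+00]
```

View pics/crop5.png

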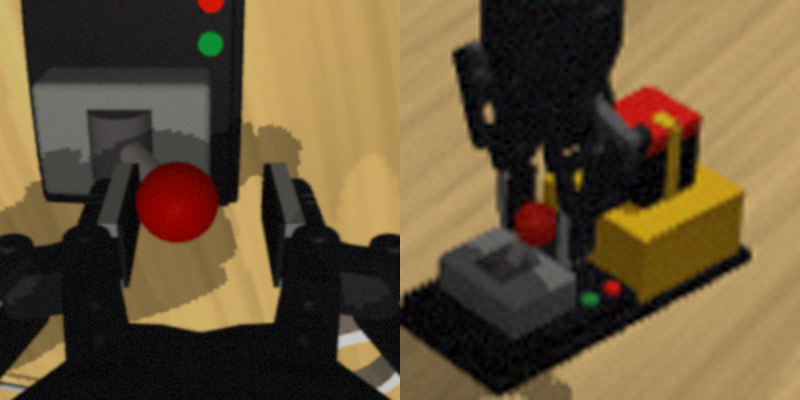

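The crops show the ball leaning to +x and pressed against the left pad. The force rose to 8.6 N, so it's at the end stop. Back off, open and lift clear.

Call:
move_arm:
  moves:
    - [0, -4, 0, 0, 0, 0, 40]
    - [0, -7, 0, 0, 0, 0, 55]
    - [0, -7, 0, 0, 0, 0, 60]
    - [0, -7, 0, 0, 0, 0, 60]
    - [0, -7, -30, 0, 0, 0, 60]
    - [0, -7, -70, 0, 0, 0, 60]
    - [0, -7, -110, 0, 0, 0, 60]
    - [-50, -7, -130, 0, 0, 0, 60]
    - [-90, -7, -130, 0, 0, 0, 60]
    - [-90, -7, -130, 0, 0, 0, 60]

```text
time: 12.65
ee_pos: [0.4949, 0.0975, 0.207]
ee_rot: [3.139, 0.001, 1.311]
force: [-0.3, 0.6, 0.2]
width: 0.706
grasp_force: 0.0
```

```bash
python3 look.py w6; python3 - <<'E'
from h import *
import pickle
for n in("scene","top"):cv2.imwrite(f"pics/{n}6.png",snapshot(n)[:,:,::-1])
def blob(n,x0,x1,y0,y1):
    hsv=cv2.cvtColor(cv2.imread(f'pics/{n}.png'),cv2.COLOR_BGR2HSV)
    m=cv2.inRange(hsv,(0,150,70),(8,255,255))|cv2.inRange(hsv,(172,150,70),(180,255,255))
    c,_=cv2.findContours(m[y0:y1,x0:x1],0,1);c=max(c,key=cv2.contourArea);p=cv2.minEnclosingCircle(c);print(n,p);return np.add(p[0],(x0,y0))
s=ray(camera_params('scene'),blob('scene6',325,345,145,175));b=onz(s,.086)
y=np.radians(-14.8);d=b-[.4917,.1942,.042];print(b,'along x',d@[np.cos(y),np.sin(y),0],'along y',d@[-np.sin(y),np.cos(y),0])
E
```

```text
12.7 [0.49534364 0.09900028 0.20655193] [ 1.79910045e+02 -1.53024863e-02  7.51009057e+01] [ 3.11143026e-02  1.90114043e-01 -1.33039481e-01  1.24606219e+00
 -1.94845688e-04  1.86194894e+00]
scene6 ((8.699999809265137, 20.299999237060547), 5.420432090759277)
[0.51528437 0.18778112 0.086     ] along x 0.024441597849400806 along y -0.00018139065069818142
```

View pics/scene6.png

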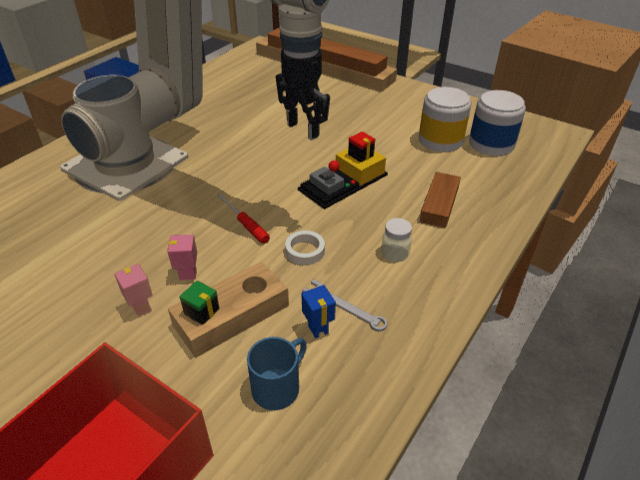

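The scene view shows the pack seated (361,147), the ball over to +x at (334,165), the green pack still in its hole (199,301), and nothing else disturbed. The ball is 24.4 mm along +x, and fully on is 24.0.

```bash
python3 -c "
from bench import *
print(job_done())"
```

```text
the job is handed in; nothing more can be done
None
```

The red-topped pack is seated fully in the charger's well, the toggle is all the way over to on with the arm clear, the green pack and the other things are where they were, and the job is handed in at about 13 s of the 64 s allowed.

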